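Refit the control knob of a variable transformer and turn it to zero

ROBOT

A 7-joint arm with a two-finger parallel gripper is mounted at the origin on the work surface. World frame = base frame: x ahead of the robot, y to its left, z up, the work surface at z = 0. Lengths are in m, angles in rad, forces in N, time in s.
With the tool pointing down it reaches from about 0.4 to 0.875 m from the base axis. Payload 19.3 kg.
Tool frame: the origin (TCP) lies between the finger pads; the fingertips stand 8 mm ahead of it and the grasp point (between the pads) lies 11 mm behind it; z points along the fingers, y is the line along which they close (so a half turn about z gives the same grasp; the last joint's range is limited). The gripper opens to 85 mm and grips with 20 to 120 N. Pads are 22 mm wide; open, the fingers measure 114 mm over their backs; the gripper's body (76 mm by 85 mm) begins 54 mm behind the grasp point. The pads swing forward as they close: fully open they stand 13 mm farther back than shut.
Start: joints at [-1.396, 0.521, -0.036, 1.599, 0.021, 1.021, -0.113], TCP at [0.151, 0.606, 0.239] pointing down, gripper open.
Joint ranges: [-2.91, 2.91], [-0.3, 2.13], [-1.5, 1.42], [0.17, 2.43], [-1.26, 4.41], [0.16, 1.93], [-2.52, 2.52]. Speed limits (rad/s): [1.89, 1.89, 2.39, 2.39, 3.01, 3.01, 3.01].

INTERFACE

Orientations are given as a unit quaternion [x, y, z, w].
In Python, from bench import ctrl, solve_ik, vision, order gives the robot as it stands. Calls block until the motion is done:
- ctrl.movep(position, orientation): joint-space move of the TCP to a pose.
- ctrl.line_to(position, attitude=None, max_speed=0.15): straight line of the TCP; attitude=None keeps the orientation; max_speed is the mean speed in m/s.
- ctrl.set_joints(angles): joint-space move.
- ctrl.move_gripper(opening, grasp_force=None): opening from 0.0 (shut) to 1.0 (fully open); grasp_force is the grip in N (None keeps the last); returns when the fingers have stopped.
- ctrl.pause(seconds).
- solve_ik(position, orientation): joint angles nearest the present ones, or None.
- ctrl.read_state(): the state.
- vision.camera(name): name is "side" or "top"; returns the picture (400x640x3 uint8, blue, green, red); there is no depth.
- vision.get_calibration(name): a dict with "fx", "fy", "cx", "cy" (pixels), "position" and "orientation" of the camera in the world. Camera axes: x right, y down, z forward; pixel columns grow to the right and rows downward; lengths in m; the calibration is good to about 2 mm. A picture is of the moment at which its call begins. get_calibration takes no time and is no camera call.
A pose or a line that the arm cannot do raises ctrl.Unreachable and nothing moves.
- order.finish_job(): hands the job in; it is judged then, once.
The state is a dict: "clock": time; "joint_pos": joint angles; "dq": joint speeds; "effort": joint torques, N m; "tcp_pos": TCP position; "orientation": TCP orientation; "force": force on the tool from outside, world axes, zero at the start; "moment": the same for the moment, N m; "gripper_width": opening from 0.0 (shut) to 1.0 (fully open); "finger_force": force on a finger pad.
Only numpy, scipy, OpenCV 4.12 (cv2) and the standard library are available. Lean on these libraries where they do the work, as an engineer would, in place of code of your own. Each camera call takes 0.05 s, during which the arm holds its last target. There are 200 camera calls.

TASK

The control knob has come off the variable transformer on the bench. Turn the knob so that its D-shaped bore matches the flat of the transformer's shaft and push it fully home on the shaft, then with the knob turn the shaft anticlockwise (seen from above) to its zero stop and let go. Leave the other things on the bench where they are.

Things in the scene. Friction and masses are not known exactly. Their poses are not given: they have to be found in the camera images.
- variac: The variable transformer: heavy round grey case, 176 mm across, its dial plate (148 mm across) 134 mm above the bench, the shaft in the middle. A dark panel with black terminals on its +x side reaches 118 mm from the axis; on that side too the dial has its zero mark, one thick black bar 63 to 85 mm from the axis (other ticks are thin). Origin on the bench under the shaft; z up.
- shaft_top (a point): Centre of the top of the transformer's upright steel D-shaft, 185 mm above the bench. The frame turns with the shaft: z up, +x the outward normal of the shaft's flat. Diameter 24 mm, one flat 7.5 mm from the axis, the last 9 mm tapered to 0.6 of the section. It stands 45 mm above the shoulder.
- shaft (a joint): Shaft angle in rad from its zero stop, 0 to 5.2, growing clockwise from above. At 0 the flat (and a fitted knob's pointer) faces the zero mark, the transformer's +x, against a hard stop. It starts at 0.6 to 1.2 and stays where left (friction about 0.1 N m). A fitted knob has about 0.08 rad of play either way, so the shaft follows that much late.
- knob_mid (a point): Centre of the loose black knob, on its axis, 28 mm above its underside; z up, +x along its pointer. It stands upright on the bench, 56 mm tall, 0.16 kg: a round skirt 92 mm across and 6 mm thick with a pointer (white line) out to 60 mm from the axis, and above it the part to grip, an octagonal hub 50 mm tall, 52 mm across flats; flat sides face +x and every 45 degrees round.
- meter: Bystander: a grey handheld meter lying on the bench, 150 x 76 x 34 mm. Origin at the centre of its underside.
- socket: Bystander: a white socket box, 75 x 75 x 55 mm. Origin at the centre of its underside.
- tape: Bystander: a white roll of tape lying flat, 92 mm across, 19 mm tall. Origin at the centre of its underside.
- driver: Bystander: a screwdriver lying on the bench, 180 mm long. Its origin lies on the bench under the middle of its length; x along it.
- shaft_seat (a point): Centre of the top of the round shoulder (48 mm across) at the foot of the shaft, 140 mm above the bench, which turns with the shaft. A knob that is fully home has its underside on it, and its middle 28 mm above it. Axes as for the shaft's top. A black finger 9 mm wide sticks out from it over the dial, to 55 mm from the axis, on the side the flat faces (+x).
- knob_bore (a point): Centre of the knob's underside, mouth of its D-shaped bore; axes as for the knob's centre. The bore goes right through: about 26 mm across, its flat 8.2 mm from the axis on the pointer's side (+x). It goes on the shaft only when the pointer lies the way the shaft's flat faces, within about 4 degrees.

How it is judged:
On the way, in this order (a step that is already met when the one before it is completed fails the run):
1. the knob is fully home on the shaft, the shaft not yet turned to zero (horizontal distance between knob_mid and shaft_top below 0.004 m and z of knob_mid in the frame of shaft_top below -0.013 m and angle between knob_mid's own z axis and vertical below 0.08 rad and value of joint shaft above 0.2 rad), for 0.1 s.
2. the shaft is turned to its zero stop with the knob on it (value of joint shaft below 0.1 rad and z of knob_mid in the frame of shaft_top below -0.013 m and horizontal distance between knob_mid and shaft_top below 0.004 m), for 0.1 s.
At the end, for the whole second after the job is handed in: The knob sits upright and fully home on the shaft (within 4 mm of its seat in height and of the axis sideways), the shaft is within 0.1 rad of its zero stop, and the knob is released and at rest (all of step 2 and angle between knob_mid's own z axis and vertical below 0.08 rad and linear speed of knob below 0.02 m/s); the robot touches nothing.
It fails at once if a bystander is pushed more than 40 mm from its place (distance of any of meter, socket, tape, driver from where it was at the start of the episode above 0.04 m).
It also fails if it takes over 54 s, if anything falls off the work surface, if the arm or the gripper's body presses on something with over 40 N, if the wrist force passes 120 N, or if a joint passes its speed limit or range.

## Working session

There is one attempt and no reset: what is moved stays moved. The work goes in short steps, each a Python script; the robot and the scene stay as the last script left them, time stands still between calls to the robot, and variables do not carry over. Pictures are saved under pics/ and viewed, at most 10 in all, crops included, and the job is handed in when it is done.

```bash
mkdir -p pics; ls; python3 - <<'E'
from bench import ctrl, vision
import cv2
for n in("side","top"):
    cv2.imwrite(f"pics/{n}0.png",vision.camera(n)); print(n,vision.get_calibration(n))
print(ctrl.read_state())
E
```

```text
pics
side {'fx': 387.64078958180613, 'fy': 387.64078958180613, 'cx': 321.24375368331556, 'cy': 203.75563005436487, 'position': array([ 0.08538057, -0.79748725,  0.79329058]), 'orientation': array([ 0.8533763 , -0.24478708,  0.13519341, -0.43994423])}
top {'fx': 502.2370045336078, 'fy': 502.2370045336078, 'cx': 328.78424309030515, 'cy': 201.64777640717975, 'position': array([ 0.46841161, -0.0158515 ,  1.51851288]), 'orientation': array([-0.70021541,  0.71182261, -0.03082914,  0.0453488 ])}
{'clock': 0.1, 'joint_pos': array([-1.39621627,  0.52190471, -0.03632941,  1.59990995,  0.02118563,
        1.02106974, -0.11279126]), 'dq': array([ 4.49258905e-04, -1.37658189e-03, -4.27863213e-05, -2.03357227e-04,
        9.64675787e-04,  5.28349203e-04,  6.65157264e-04]), 'effort': array([ 4.23442529e-03, -9.28477192e+01,  1.98448107e+00, -3.70535409e+01,
        1.82273687e-02,  5.19792331e-03, -1.82183339e-05]), 'tcp_pos': array([0.15142556, 0.60610994, 0.23882892]), 'orientation': array([ 1.22089046e-01,  9.92519047e-01, -4.52649061e-04, -3.15976704e-05]), 'force': array([-0.92903078, -0.35834501,  0.33838479]), 'moment': array([0.01864237, 0.02673852, 0.03848631]), 'finger_force': 0.0, 'gripper_width': 0.9989063482452972}
```

View pics/top0.png

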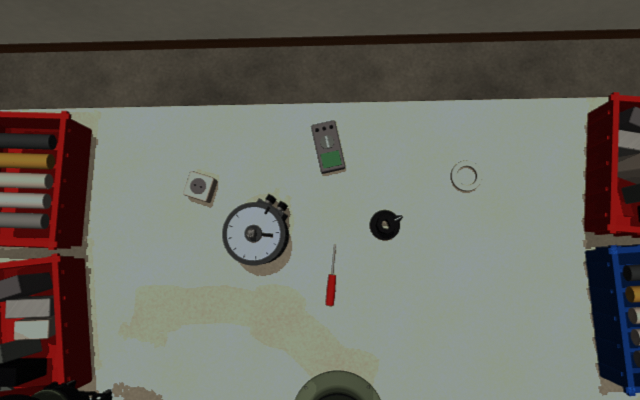

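View pics/side0.png

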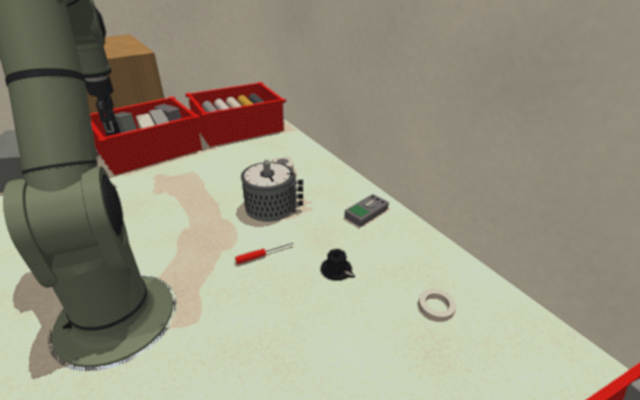

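The top view shows the variac at about (256,232) with its finger pointing right to (272,235) and terminals at (277,203). The knob is at (386,225) with its pointer to (401,217). The side view shows the knob standing upright at (336,263). Next I'll enlarge the knob and the variac.

```bash
python3 - <<'E'
import cv2,numpy as np
t=cv2.imread("pics/top0.png")
a=cv2.resize(t[190:275,215:300],None,fx=7,fy=7,interpolation=cv2.INTER_NEAREST)[:595]
b=cv2.resize(t[205:245,365:410],None,fx=4,fy=4,interpolation=cv2.INTER_NEAREST)
o=np.zeros((600,785,3),np.uint8); o[:a.shape[0],:a.shape[1]]=a; o[:b.shape[0],600:600+b.shape[1]]=b
cv2.imwrite("pics/crop0.png",o)
E
```

```text
(no output)
```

View pics/crop0.png

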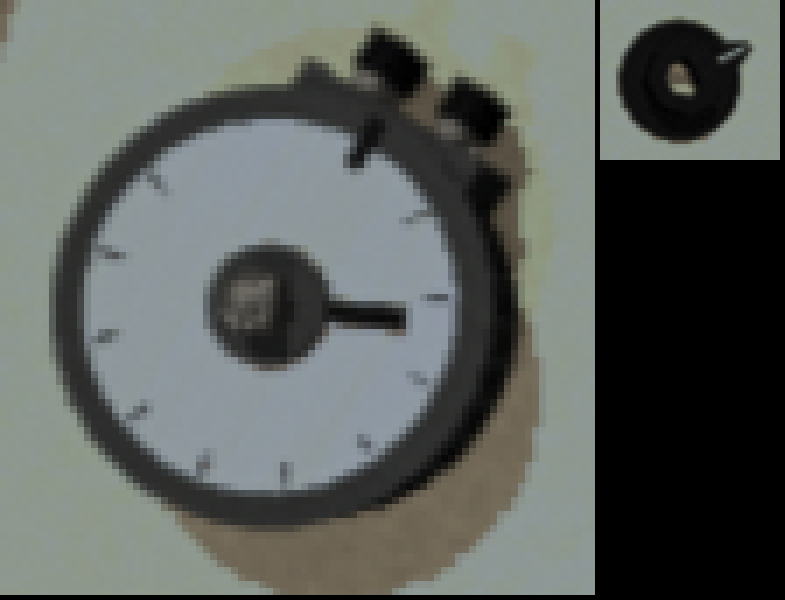

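The crop shows the dial disc, the shoulder and finger (tip about (272.5,235)), the zero bar at about (267,210), and the knob with its white pointer line. Next I'll measure these by masks and ray casting.

```bash
cat > h.py <<'E'
import cv2,numpy as np
from scipy.spatial.transform import Rotation as R
from bench import ctrl, solve_ik, vision, order
def cast(uv,z,name="top"):
    c=vision.get_calibration(name); uv=np.atleast_2d(uv).astype(float)
    d=np.c_[(uv[:,0]-c["cx"])/c["fx"],(uv[:,1]-c["cy"])/c["fy"],np.ones(len(uv))]
    d=R.from_quat(c["orientation"]).apply(d); p=c["position"]
    return (p+d*((z-p[2])/d[:,2])[:,None])[:,:2]
def proj(P,name="top"):
    c=vision.get_calibration(name); q=R.from_quat(c["orientation"]).inv().apply(np.atleast_2d(P)-c["position"])
    return q[:,:2]/q[:,2:]*[c["fx"],c["fy"]]+[c["cx"],c["cy"]]
def pix(mask): return np.argwhere(mask)[:,::-1]
def heading(v): return np.arctan2(v[1],v[0])
def circ(xy): # algebraic circle fit
    s=np.linalg.lstsq(np.c_[2*xy,np.ones(len(xy))],(xy**2).sum(1),rcond=None)[0]
    return s[:2],np.sqrt(s[2]+s[:2]@s[:2])
def polar(xy,c): d=xy-c; return np.hypot(*d.T),np.arctan2(d[:,1],d[:,0])
def quat(yaw): # tool down, tool y axis at world heading yaw
    y=np.array([np.cos(yaw),np.sin(yaw),0]); z=np.array([0,0,-1.]); x=np.cross(y,z)
    return R.from_matrix(np.c_[x,y,z]).as_quat()
E
cat > m.py <<'E'
from h import *
t=cv2.imread("pics/top0.png"); g=cv2.cvtColor(t,cv2.COLOR_BGR2GRAY)
def roi(m,x0,x1,y0,y1):
    o=np.zeros_like(m); o[y0:y1,x0:x1]=m[y0:y1,x0:x1]; return o
b,gr,r=[t[...,i].astype(int) for i in range(3)]
# dial: bluish white
m=roi(((b>gr)&(g>110)).astype(np.uint8),215,300,190,275)
cn=max(cv2.findContours(m,cv2.RETR_EXTERNAL,cv2.CHAIN_APPROX_NONE)[0],key=cv2.contourArea)
xy=cast(cv2.convexHull(cn)[:,0],.134); C,rd=circ(xy); print("dial",C,rd)
# zero bar, finger
yy,xx=np.mgrid[0:400,0:640]; U=np.c_[xx.ravel(),yy.ravel()]
def ring(z,r0,r1,c,thr):
    P=cast(U,z); rr,a=polar(P,c); s=(rr>r0)&(rr<r1)&(g.ravel()<thr); return P[s],a[s],g.ravel()[s]
P,a,v=ring(.134,.060,.071,C,90); print("bar",len(a),sorted(np.round(a,2)))
P,a,v=ring(.139,.030,.053,C,90); print("finger",len(a)); d=P.mean(0)-C; print("finger heading",heading(d),np.hypot(*d), np.round(a,2))
# shoulder circle z=.140: dark blob in dial within .035
P=cast(U,.140); rr,_=polar(P,C); s=(rr<.027+.006)&(g.ravel()<115)
mm=s.reshape(g.shape).astype(np.uint8); mm=cv2.morphologyEx(mm,cv2.MORPH_OPEN,np.ones((5,5),np.uint8))
cn=max(cv2.findContours(mm,cv2.RETR_EXTERNAL,cv2.CHAIN_APPROX_NONE)[0],key=cv2.contourArea)
print("shoulder",circ(cast(cn[:,0],.140)))
# knob
m=roi((g<60).astype(np.uint8),360,415,200,250); m2=cv2.morphologyEx(m,cv2.MORPH_OPEN,cv2.getStructuringElement(2,(9,9)))
cn=max(cv2.findContours(m2,cv2.RETR_EXTERNAL,cv2.CHAIN_APPROX_NONE)[0],key=cv2.contourArea)
K,rk=circ(cast(cn[:,0],.006)); print("knob",K,rk, np.hypot(*K))
P=cast(U,.006); rr,a=polar(P,K); s=(rr>.028)&(rr<.047)&(g.ravel()>75)
w=g.ravel()[s]-60.; d=(P[s]*w[:,None]).sum(0)/w.sum()-K; print("white line",s.sum(),heading(d),np.hypot(*d),np.round(a[s],2))
Ps=P[(rr>.049)&(rr<.062)&(g.ravel()<80)]; print("ptr dark",[np.round(heading(p-K),2) for p in Ps])
E
python3 m.py
```

```text
dial [0.53470639 0.22226987] 0.07305863562416312
bar 12 [np.float64(-1.54), np.float64(-1.54), np.float64(-0.59), np.float64(-0.58), np.float64(-0.56), np.float64(-0.54), np.float64(-0.54), np.float64(-0.52), np.float64(-0.5), np.float64(1.24), np.float64(1.76), np.float64(2.25)]
finger 31
finger heading -1.689268409350426 0.04086441676305741 [-1.58 -1.58 -1.58 -1.58 -1.59 -1.59 -1.59 -1.67 -1.67 -1.66 -1.65 -1.65
 -1.65 -1.64 -1.64 -1.76 -1.74 -1.73 -1.72 -1.71 -1.71 -1.7  -1.69 -1.84
 -1.82 -1.8  -1.79 -1.78 -1.77 -1.76 -1.75]
shoulder (array([0.53398477, 0.22139425]), np.float64(0.02352042522334976))
knob [ 0.55883653 -0.15149286] 0.04276654724936089 0.5790063486962498
white line 54 2.810201725820068 0.017281612968404966 [ 0.24 -0.28  0.54 -0.71  0.77 -0.8   0.91  1.   -1.09 -1.12  1.15 -1.08
 -1.12  1.21  1.36  1.42  1.49  1.56  1.62  1.69  1.75  1.83 -1.85  1.89
 -1.92  1.96  2.04 -2.06  2.1   2.19 -2.2   2.28 -2.3   2.38 -2.39  2.47
 -2.48  2.56  2.62 -2.63 -2.57  2.7   2.76 -2.77 -2.71  2.85  2.91  2.97
  3.04  3.1  -3.11 -3.05 -2.98 -2.92]
ptr dark [np.float64(-0.93), np.float64(-0.96), np.float64(-1.0), np.float64(-1.03), np.float64(-1.05), np.float64(-1.01), np.float64(-1.04), np.float64(-1.07), np.float64(-1.1), np.float64(-1.15), np.float64(-1.17), np.float64(-1.15), np.float64(-1.17), np.float64(-1.19), np.float64(-1.23), np.float64(-1.28)]
```

The sizes check out: dial radius 73 mm against 74, shoulder 23.5 mm against 24, finger at about -1.68 rad, zero bar at about -0.55 (shaft about 1.13), knob pointer at about -1.08. Gripping twice at 90° will centre and align the knob. First I'll check wrist ranges.

```bash
python3 - <<'E'
from h import *
K=np.array([.559,-.1525]); V=np.array([.5343,.2218]); h=-1.08; f=-1.68
for k in range(-4,4):
    o=k*np.pi/4; out=[]
    for p,z,y in((K,.03,h+o),(K,.03,h+o+np.pi/2),(V,.24,f+o),(V,.165,f+o),(V,.165,f+o+1.3)):
        q=solve_ik([*p,z],quat(y)); out.append(None if q is None else np.round(q[[0,2,4,6]],2).tolist())
    print(k,out)
print(proj([[*K,.056],[*V,.185]]))
E
```

```text
-4 [[0.23, -0.09, 0.11, 2.13], [-0.45, 1.0, -1.18, -1.49], [-0.58, 0.12, -0.06, 1.02], [-0.56, 0.09, -0.06, 1.02], [-0.32, -0.24, 0.17, 2.11]]
-3 [[-0.45, 1.0, -1.18, -2.28], [-0.35, 0.79, -0.98, -0.85], [-0.44, -0.08, 0.04, 1.71], [-0.4, -0.13, 0.09, 1.67], [-1.2, 1.22, -0.99, -2.35]]
-2 [[-0.45, 1.0, -1.18, -1.49], [-0.1, 0.39, -0.52, -0.46], [-0.31, -0.26, 0.14, 2.41], [-0.28, -0.31, 0.22, 2.35], [-1.2, 1.22, -0.99, -1.56]]
-1 [[-0.35, 0.79, -0.98, -0.85], [-0.04, 0.3, -0.4, 0.22], [-1.21, 1.23, -0.81, -2.21], [-1.2, 1.22, -0.99, -2.08], [-0.89, 0.58, -0.44, -1.26]]
0 [[-0.1, 0.39, -0.52, -0.46], [0.03, 0.19, -0.25, 0.88], [-1.0, 0.74, -0.43, -1.77], [-0.94, 0.67, -0.51, -1.71], [-0.83, 0.49, -0.37, -0.54]]
1 [[-0.04, 0.3, -0.4, 0.22], [0.11, 0.08, -0.11, 1.53], [-0.9, 0.58, -0.33, -1.09], [-0.87, 0.54, -0.41, -1.02], [-0.72, 0.32, -0.23, 0.12]]
2 [[0.03, 0.19, -0.25, 0.88], [0.23, -0.09, 0.11, 2.13], [-0.84, 0.49, -0.27, -0.36], [-0.8, 0.43, -0.32, -0.32], [-0.6, 0.15, -0.1, 0.79]]
3 [[0.11, 0.08, -0.11, 1.53], [-0.45, 1.0, -1.18, -2.28], [-0.71, 0.3, -0.16, 0.33], [-0.68, 0.26, -0.19, 0.35], [-0.46, -0.05, 0.04, 1.45]]
[[386.02690177 223.86794623]
 [249.89235142 232.3985539 ]]
```

```bash
python3 - <<'E'
from h import *
K=np.array([.559,-.1525]); h=-1.08
def st(s):
    x=ctrl.read_state(); print(s,round(x["clock"],2),np.round(x["tcp_pos"],4),"w",round(x["gripper_width"],3),"ff",round(x["finger_force"],1),np.round(x["force"],1),np.round(x["moment"],2))
p=ctrl.read_state()["tcp_pos"]
ctrl.movep([.35,.3,.34],quat(h)); 
ctrl.movep([*K,.12],quat(h)); ctrl.line_to([*K,.026],max_speed=.1); st("down")
ctrl.move_gripper(.0,20); st("grip1")
ctrl.move_gripper(1.0); ctrl.line_to([*K,.09])
ctrl.movep([*K,.09],quat(h+np.pi/2)); ctrl.line_to([*K,.026],max_speed=.1)
ctrl.move_gripper(0.,60); st("grip2")
ctrl.line_to([*K,.12]); st("lift")
cv2.imwrite("pics/side1.png",cv2.resize(vision.camera("side")[180:330,240:440],None,fx=4,fy=4))
E
```

```text
down 4.71 [ 0.5593 -0.1526  0.0265] w 1.0 ff 0.0 [ 0.6 -0.3  0.2] [ 0.01  0.01 -0.02]
grip1 5.11 [ 0.5593 -0.1525  0.0265] w 0.613 ff 20.2 [-1.6  1.9  6. ] [ 0.22  0.23 -0.1 ]
grip2 8.47 [ 0.5594 -0.1525  0.0268] w 0.605 ff 62.6 [-1.4  1.3  8.5] [ 0.26  0.34 -0.11]
lift 9.25 [ 0.5586 -0.1522  0.1193] w 0.602 ff 62.6 [ 0.7  0.7 -2.2] [0.02 0.02 0.01]
```

View pics/side1.png

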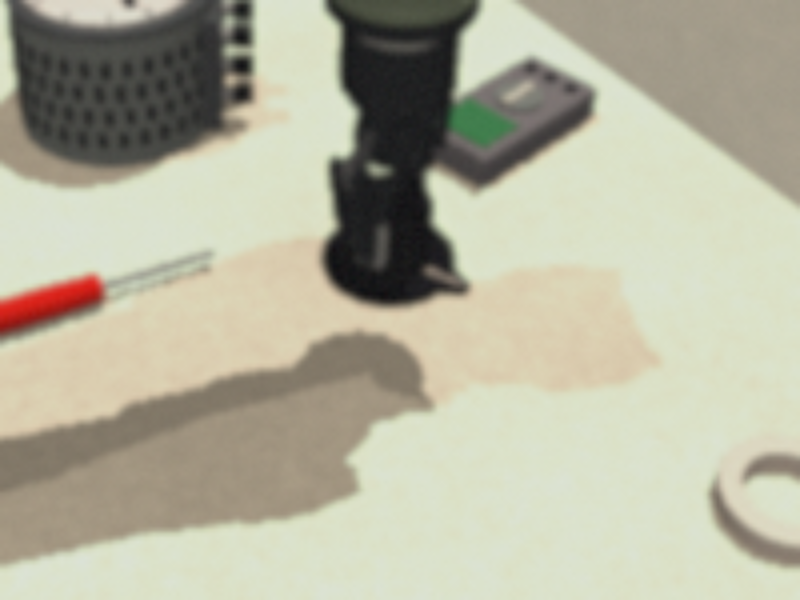

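The knob hangs upright in the grip (width 51 mm, so flat-on). Before moving over, I'll check the shaft axis and finger prediction against the side view.

```bash
python3 - <<'E'
from h import *
V=np.array([.5342,.2216]); f=-1.68
im=cv2.imread("pics/side0.png"); s=8; x0,y0=235,150
c=cv2.resize(im[y0:y0+60,x0:x0+70],None,fx=s,fy=s,interpolation=cv2.INTER_CUBIC)
def P(p): return tuple(int(v) for v in ((proj(p,"side")[0]-[x0,y0]+.5)*s))
u=np.array([np.cos(f),np.sin(f)])
cv2.line(c,P([*V,.140]),P([*V,.185]),(0,0,255),1)
cv2.line(c,P([*V,.14]),P([*(V+.055*u),.14]),(0,255,0),1)
z=np.array([np.cos(-.55),np.sin(-.55)]); cv2.line(c,P([*(V+.063*z),.134]),P([*(V+.085*z),.134]),(255,0,255),1)
a=np.linspace(0,6.28,60); cv2.polylines(c,[np.array([P([*(V+.074*np.array([np.cos(t),np.sin(t)])),.134]) for t in a])],True,(255,255,0),1)
t=cv2.imread("pics/top0.png");x0,y0=240,217
d=cv2.resize(t[y0:y0+30,x0:x0+38],None,fx=s,fy=s,interpolation=cv2.INTER_CUBIC)
def Q(p): return tuple(int(v) for v in ((proj(p)[0]-[x0,y0]+.5)*s))
cv2.circle(d,Q([*V,.185]),3,(0,0,255),1); cv2.line(d,Q([*V,.14]),Q([*(V+.055*u),.14]),(0,255,0),1)
o=np.zeros((480,560,3),np.uint8); o[:]=c; 
cv2.imwrite("pics/chk.png",cv2.vconcat([o[:350],cv2.copyMakeBorder(d,0,0,0,560-d.shape[1],0)]))
E
```

```text
(no output)
```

View pics/chk.png

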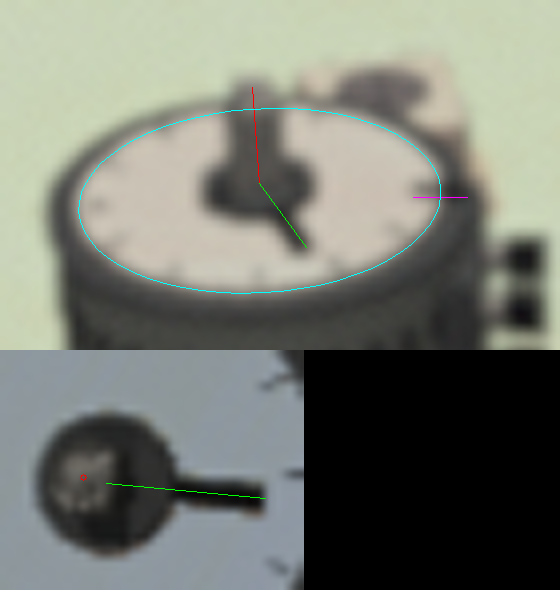

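Both views agree with the prediction within about 2 mm: the side view puts the finger tip about 0.6 px left of predicted, and the axis and dial match. Now I'll approach and insert in small steps, watching the forces.

```bash
cat >> h.py <<'E'
def st(s):
    x=ctrl.read_state(); print(s,round(x["clock"],2),np.round(x["tcp_pos"],4),"w",round(x["gripper_width"],3),np.round(x["force"],1),np.round(x["moment"],2)); return x
E
python3 - <<'E'
from h import *
V=np.array([.5342,.2216]); q=quat(-1.685+np.pi/2)
ctrl.line_to([.5586,-.1522,.25],max_speed=.25)
ctrl.movep([*V,.25],q); st("above")
ctrl.line_to([*V,.216],max_speed=.08); f0=st("tip")["force"]
for z in np.arange(.212,.164,-.004):
    ctrl.line_to([*V,z],max_speed=.04); x=st(f"{z:.3f}")
    if x["force"][2]-f0[2]>15 or np.abs(x["force"]-f0)[:2].max()>15: break
E
```

```text
above 11.37 [0.5345 0.2204 0.2497] w 0.604 [ 0.  0. -1.] [-0.02 -0.02  0.02]
tip 11.94 [0.5344 0.2214 0.216 ] w 0.599 [ 0.6  0.9 -1.7] [-0.03  0.06 -0.01]
0.212 12.19 [0.5342 0.2216 0.2121] w 0.601 [-0.1  0.1 -1.6] [-0.02  0.02 -0.06]
0.208 12.44 [0.5341 0.2216 0.2078] w 0.6 [ 0.8 -1.  -0.8] [-0.03 -0.01  0.  ]
0.204 12.69 [0.5342 0.2217 0.2038] w 0.603 [ 0.2  1.6 -1.3] [ 0.2  -0.14  0.01]
0.200 12.94 [0.5345 0.2223 0.1998] w 0.598 [ 3.6  5.3 -4.4] [ 1.08 -0.88 -0.01]
0.196 13.19 [0.5345 0.2223 0.1956] w 0.602 [ 4.3  5.5 -5.6] [ 1.42 -1.09 -0.02]
0.192 13.44 [0.5345 0.2224 0.1916] w 0.604 [ 4.6  7.8 -6.2] [ 1.53 -1.19 -0.02]
0.188 13.69 [0.5345 0.2224 0.1875] w 0.603 [ 5.9  6.3 -6. ] [ 1.58 -1.21 -0.03]
0.184 13.94 [0.5345 0.2224 0.1836] w 0.597 [ 5.8  7.  -5.6] [ 1.63 -1.21  0.01]
0.180 14.19 [0.5345 0.2225 0.1795] w 0.597 [ 5.4  6.2 -6.7] [ 1.62 -1.22  0.04]
0.176 14.44 [0.5345 0.2225 0.1756] w 0.601 [ 5.4  7.8 -6.8] [ 1.64 -1.27 -0.04]
0.172 14.69 [0.5345 0.2225 0.1716] w 0.599 [ 5.4  7.9 -7.2] [ 1.64 -1.19 -0.02]
0.168 14.94 [0.5345 0.2225 0.1676] w 0.6 [ 5.2  7.7 -6.8] [ 1.66 -1.29  0.02]
```

The knob slid on with only small side forces. I'll ease sideways and push to the seat.

```bash
python3 - <<'E'
from h import *
V=np.array([.5348,.2228])
ctrl.line_to([*V,.168],max_speed=.02); f0=st("ease")["force"]
for z in np.arange(.1665,.158,-.0015):
    ctrl.line_to([*V,z],max_speed=.03); x=st(f"{z:.4f}")
    if x["force"][2]-f0[2]>12: break
cv2.imwrite("pics/side2.png",cv2.resize(vision.camera("side")[120:230,210:340],None,fx=5,fy=5))
E
```

```text
ease 15.19 [0.5346 0.2226 0.1677] w 0.606 [ 0.5  1.2 -2.6] [ 0.39 -0.19 -0.03]
0.1665 15.44 [0.5348 0.2226 0.1668] w 0.604 [-2.2 -0.1  6.6] [0.12 0.42 0.05]
0.1650 15.69 [0.5348 0.2227 0.1666] w 0.6 [-11.1  -3.   32.8] [-0.55  2.49 -0.01]
```

View pics/side2.png

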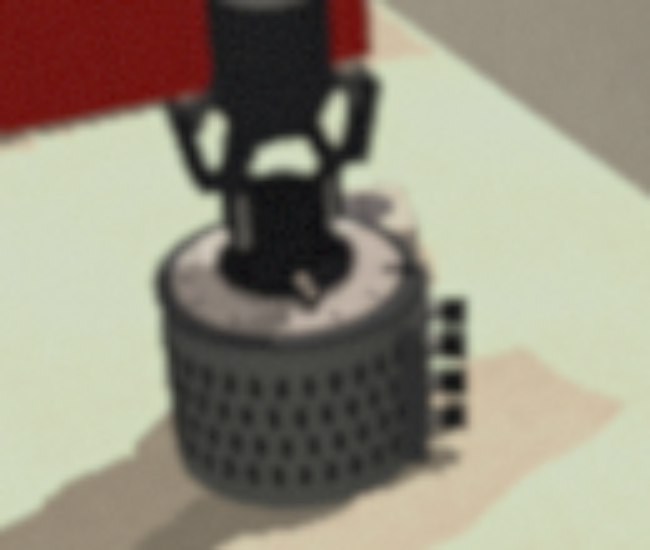

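The knob is home: contact came at TCP z 0.1666, exactly as predicted, and the picture shows it level with the pointer over the finger. Next I'll turn it anticlockwise to the stop.

```bash
python3 - <<'E'
from h import *
p=[.5348,.2227,.1664]; h=-1.685
ctrl.line_to(p,max_speed=.02); m0=st("relax")["moment"][2]
for t in [*np.arange(-1.585,-.62,.12),*np.arange(-.6,-.25,.04)]:
    ctrl.movep(p,quat(t+np.pi/2)); x=st(f"{t:.3f}")
    d=x["moment"][2]-m0
    if abs(d)>1.0 or np.abs(x["force"]).max()>40: break
R_=R.from_quat(x["orientation"]).as_matrix(); print("pointer heading",heading(R_[:2,1])-np.pi/2)
E
```

```text
relax 15.99 [0.5348 0.2226 0.1667] w 0.601 [-3.8  0.8 11.1] [0.09 0.66 0.02]
-1.585 16.24 [0.5352 0.2226 0.1668] w 0.6 [-1.7  1.   8.4] [0.12 0.12 0.06]
-1.465 16.49 [0.5353 0.2226 0.1668] w 0.602 [-1.4 -0.2  9.2] [ 0.16 -0.01  0.09]
-1.345 16.74 [0.5353 0.2226 0.1667] w 0.605 [-0.8  1.5  8.5] [ 0.18 -0.02  0.1 ]
-1.225 16.99 [0.5353 0.2226 0.1667] w 0.604 [0.9 0.2 8.2] [ 0.19 -0.04  0.09]
-1.105 17.24 [0.5353 0.2226 0.1667] w 0.601 [-0.6  1.2  8.1] [ 0.15 -0.07  0.1 ]
-0.985 17.49 [0.5353 0.2226 0.1668] w 0.599 [0.4 0.9 7.8] [ 0.12 -0.11  0.1 ]
-0.865 17.74 [0.5354 0.2225 0.1667] w 0.603 [1.  0.4 7.8] [ 0.13 -0.17  0.12]
-0.745 17.99 [0.5354 0.2226 0.1668] w 0.605 [0.8 0.4 7.4] [ 0.13 -0.21  0.07]
-0.625 18.24 [0.5355 0.2227 0.1667] w 0.602 [1.2 0.8 7.3] [ 0.24 -0.3   0.05]
-0.600 18.49 [0.5355 0.2227 0.1667] w 0.6 [2.3 0.  6.6] [ 0.18 -0.41 -0.01]
-0.560 18.74 [0.5355 0.2226 0.1667] w 0.604 [1.6 0.8 6.7] [ 0.18 -0.43  0.05]
-0.520 18.99 [0.5355 0.2227 0.1668] w 0.605 [1.9 1.7 5.6] [ 0.19 -0.45  0.08]
-0.480 19.24 [0.5356 0.2227 0.1667] w 0.602 [1.2 1.2 6.9] [ 0.26 -0.5   0.01]
-0.440 19.49 [0.5356 0.2227 0.1667] w 0.599 [3.  0.3 6.3] [ 0.26 -0.58  0.02]
-0.400 19.74 [0.5356 0.2227 0.1667] w 0.602 [2.7 1.1 5.9] [ 0.28 -0.58 -0.01]
-0.360 19.99 [0.5356 0.2227 0.1668] w 0.6 [2.9 1.2 5.7] [ 0.25 -0.62 -0.  ]
-0.320 20.24 [0.5357 0.2228 0.1667] w 0.601 [3.5 1.9 5.8] [ 0.37 -0.65  0.03]
-0.280 20.49 [0.5358 0.2228 0.1668] w 0.602 [5.7 1.5 5.2] [ 0.44 -1.02 -0.04]
pointer heading -0.28068372937667885
```

No torque rise showed up, so I'll look before going further.

```bash
python3 - <<'E'
from h import *
cv2.imwrite("pics/side3.png",cv2.resize(vision.camera("side")[140:200,225:315],None,fx=8,fy=8,interpolation=cv2.INTER_CUBIC))
V=np.array([.5342,.2216])
x0,y0=225,140
for h in(-.28,-.47,-.55): print(h,(proj([*(V+.06*np.array([np.cos(h),np.sin(h)])),.143],"side")[0]-[x0,y0]+.5)*8)
E
```

```text
-0.28 [482.89194814 238.61679784]
-0.47 [486.07724175 252.34819271]
-0.55 [485.85446813 258.27439059]
```

View pics/side3.png

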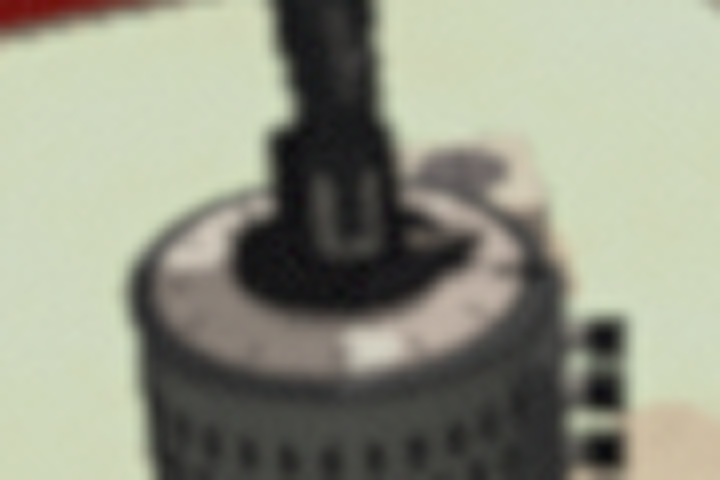

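The pointer appears at about (476,240), past the zero bar at (515,267), and the case hasn't moved. I'll release, back off and check both views without the arm in the way.

```bash
python3 - <<'E'
from h import *
ctrl.move_gripper(1.0); ctrl.line_to([.5356,.2227,.27],max_speed=.2); st("up")
ctrl.movep([.45,-.1,.35],quat(-.28+np.pi/2)); st("away")
t=vision.camera("top"); s=vision.camera("side"); cv2.imwrite("pics/top4r.png",t); cv2.imwrite("pics/side4r.png",s)
a=cv2.resize(t[190:275,215:300],(420,420),interpolation=cv2.INTER_CUBIC)
b=cv2.resize(s[140:200,235:305],None,fx=5.4,fy=5.4,interpolation=cv2.INTER_CUBIC)
o=np.zeros((420,800,3),np.uint8); o[:,:420]=a; o[:b.shape[0],420:420+b.shape[1]]=b
cv2.imwrite("pics/both4.png",o)
E
```

```text
up 21.65 [0.5353 0.2226 0.2696] w 0.996 [-1.2  0.1 -1.6] [-0.01  0.02  0.01]
away 22.94 [ 0.4504 -0.099   0.3496] w 1.001 [-0.  -0.9 -0.3] [-0.02  0.04 -0.01]
```

View pics/both4.png

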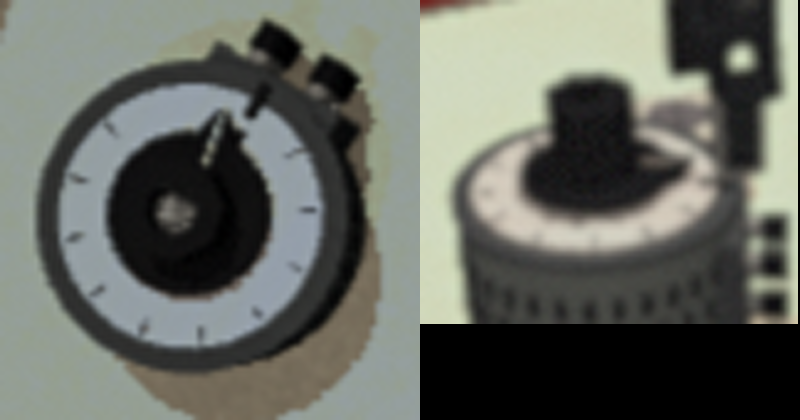

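The top view shows the pointer at about (222,118), past the bar at (258,100). The shaft's finger peeks out at about (238,133), near the bar. I'll measure both headings and the knob's height.

```bash
python3 - <<'E'
from h import *
t=cv2.imread("pics/top4r.png"); g=cv2.cvtColor(t,cv2.COLOR_BGR2GRAY).astype(int)
V=np.array([.5342,.2216]); yy,xx=np.mgrid[0:400,0:640]; U=np.c_[xx.ravel(),yy.ravel()]
def ring(z,r0,r1,f,lo=-1.6,hi=.6):
    P=cast(U,z); rr,a=polar(P,V); s=(rr>r0)&(rr<r1)&f(g.ravel())&(a>lo)&(a<hi); i=np.argsort(a[s]); return list(zip(np.round(a[s][i],2).tolist(),(rr[s][i]*1e3).astype(int).tolist(),g.ravel()[s][i].tolist()))
print("bar",ring(.134,.061,.072,lambda v:v<90))
print("dark@.140 r49-57",ring(.140,.050,.057,lambda v:v<80))
print("dark@.146 r57-62",ring(.146,.056,.062,lambda v:v<80))
print("white .146 r30-45",ring(.146,.030,.045,lambda v:v>60,-1.2,.2))
for z in(.196,.2,.205,.21): print(z,proj([*V,z]).round(1),proj([*V,z],"side").round(1))
# skirt circle and knob silhouette in both views
s=cv2.imread("pics/side4r.png"); sg=cv2.cvtColor(s,cv2.COLOR_BGR2GRAY)
print("col profile side x=266:",[(r,int(sg[r,266])) for r in range(148,188,1)])
for n,z in(("hub near edge",.196),):
  c=vision.get_calibration("side")["position"][:2]; u=(c-V)/np.hypot(*(c-V))
  for zz in(.196,.200,.205): print(zz,"hub far edge row",proj([*(V-.027*u),zz],"side").round(1))
  for zz in(.140,.145,.150): print(zz,"skirt near edge row",proj([*(V+.046*u),zz],"side").round(1))
E
```

```text
bar [(-1.53, 65, 86), (-0.58, 69, 89), (-0.57, 66, 49), (-0.55, 68, 23), (-0.53, 64, 42), (-0.53, 70, 20), (-0.51, 67, 33), (-0.49, 69, 68)]
dark@.140 r49-57 [(-0.61, 53, 73), (-0.59, 50, 37), (-0.56, 52, 23), (-0.54, 54, 65), (-0.52, 50, 13), (-0.49, 53, 39), (-0.45, 52, 12), (-0.42, 54, 27), (-0.4, 51, 33), (-0.38, 53, 39), (-0.36, 56, 60), (-0.26, 54, 51), (-0.22, 51, 32), (-0.21, 54, 62), (-0.17, 50, 62)]
dark@.146 r57-62 [(-0.42, 57, 51), (-0.4, 59, 77), (-0.38, 56, 60), (-0.36, 58, 71), (-0.27, 57, 67)]
white .146 r30-45 [(-0.4, 38, 61), (-0.39, 32, 77), (-0.38, 41, 79), (-0.36, 35, 73), (-0.35, 43, 82), (-0.33, 37, 97), (-0.31, 40, 119), (-0.31, 31, 115), (-0.29, 43, 91), (-0.28, 34, 84)]
0.196 [[249.2 232.2]] [[265.8 157.4]]
0.2 [[249.  232.2]] [[265.8 156.3]]
0.205 [[248.6 232.1]] [[265.7 154.9]]
0.21 [[248.3 232. ]] [[265.5 153.5]]
col profile side x=266: [(148, 211), (149, 210), (150, 213), (151, 213), (152, 204), (153, 161), (154, 96), (155, 48), (156, 24), (157, 21), (158, 25), (159, 29), (160, 30), (161, 29), (162, 21), (163, 23), (164, 25), (165, 25), (166, 19), (167, 22), (168, 17), (169, 17), (170, 23), (171, 23), (172, 23), (173, 19), (174, 23), (175, 25), (176, 34), (177, 30), (178, 40), (179, 71), (180, 122), (181, 170), (182, 197), (183, 199), (184, 192), (185, 176), (186, 139), (187, 98)]
0.196 hub far edge row [[265.5 153.5]]
0.2 hub far edge row [[265.5 152.4]]
0.205 hub far edge row [[265.4 151. ]]
0.14 skirt near edge row [[267.5 179.8]]
0.145 skirt near edge row [[267.4 178.4]]
0.15 skirt near edge row [[267.3 177.1]]
```

The knob is home: the skirt edge at row 179.8 corresponds to z = 0.140. The finger is at the bar within about 0.05 rad, but I never felt the stop, probably because sideways play let the shaft lag. I'll grip once more and turn until the stop is felt.

```bash
python3 - <<'E'
from h import *
p=np.array([.5348,.2224,.17]); h=-.34
ctrl.movep([*p[:2],.27],quat(h+np.pi/2)); ctrl.line_to(p,max_speed=.12)
ctrl.move_gripper(0.,60); x0=st("grip"); m0=x0["moment"][2]; e0=x0["effort"][6]
for t in np.arange(h+.03,.0,.03):
    ctrl.movep(p,quat(t+np.pi/2)); x=st(f"{t:.2f}"); print("  e7",round(x["effort"][6]-e0,2))
    if abs(x["moment"][2]-m0)>.5 or abs(x["effort"][6]-e0)>.6 or np.abs(x["force"]).max()>30: break
ctrl.move_gripper(1.0); ctrl.line_to([*p[:2],.27],max_speed=.2)
ctrl.movep([.45,-.1,.35],quat(-.28+np.pi/2)); st("away")
t=vision.camera("top"); s=vision.camera("side"); cv2.imwrite("pics/top5r.png",t); cv2.imwrite("pics/side5r.png",s)
a=cv2.resize(t[190:275,215:300],(420,420),interpolation=cv2.INTER_CUBIC)
b=cv2.resize(s[140:200,235:305],None,fx=5.4,fy=5.4,interpolation=cv2.INTER_CUBIC)
o=np.zeros((420,800,3),np.uint8); o[:,:420]=a; o[:b.shape[0],420:420+b.shape[1]]=b
cv2.imwrite("pics/both5.png",o)
E
sed 's/top4r/top5r/;s/side4r/side5r/' /dev/null
```

```text
grip 25.73 [0.5351 0.2228 0.1708] w 0.601 [-0.7  0.4  6.9] [-0.    0.22 -0.04]
-0.31 25.98 [0.5353 0.2229 0.1708] w 0.602 [-1.3  1.   6.7] [ 0.2   0.11 -0.05]
  e7 0.21
-0.28 26.23 [0.5354 0.2229 0.1708] w 0.598 [0.8 1.9 5.9] [ 0.24 -0.07 -0.23]
  e7 0.39
-0.25 26.48 [0.5354 0.223  0.1708] w 0.598 [0.3 2.  6. ] [ 0.42 -0.22 -0.32]
  e7 0.54
-0.22 26.73 [0.5355 0.223  0.1708] w 0.601 [2.3 2.7 5.5] [ 0.48 -0.35 -0.43]
  e7 0.65
away 29.12 [ 0.4504 -0.099   0.3496] w 1.001 [ 0.2 -0.3 -0.8] [0.03 0.04 0.02]
```

View pics/both5.png

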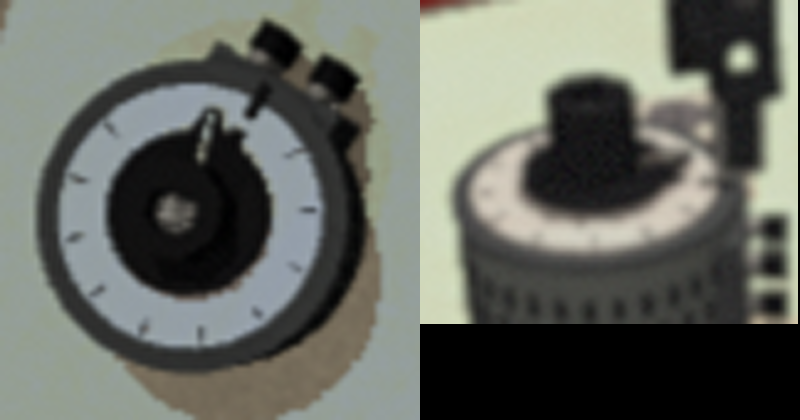

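The torque rose steadily to 0.4 N m while the finger at (238,128) stayed on the zero bar and only the pointer moved, so the shaft is at its stop. The knob is home and upright and the robot is clear, so I'm handing it in.

```bash
python3 -c "
from bench import order; print(order.finish_job())"
```

```text
the job is handed in; nothing more can be done
None
```

The knob is fully home on the shaft, the shaft is turned anticlockwise to its zero stop and released, and the job is handed in; the final check was by camera and a torque rise at the stop, as no verdict came back.

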